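Close up the pinning chest for its padlock

ROBOT

A 7-joint arm with a two-finger parallel gripper is mounted at the origin on a cart in front of the work surface, level with it; the furniture and walls round the work are solid. World frame = base frame: x ahead of the robot, y to its left, z up, the work surface at z = 0. Lengths are in m, angles in rad, forces in N, time in s.
With the tool pointing down it reaches from about 0.425 to 0.875 m from the base axis. Payload 4.7 kg.
Tool frame: the origin (TCP) lies midway between the tips of the shut fingers; the grasp point (between the pads) lies 19 mm behind it; z points along the fingers, y is the line along which they close (so a half turn about z gives the same grasp; the last joint's range is limited). The gripper opens to 87 mm and grips with 3 to 60 N. Pads are 19 mm wide; open, the fingers measure 117 mm over their backs; the gripper's body (75 mm by 190 mm) begins 51 mm behind the grasp point.
Start: joints at [-1.2, 0.321, -0.07, 1.45, 0.023, 1.371, -0.057], TCP at [0.227, 0.609, 0.223] pointing down, gripper open.
Joint ranges: [-2.86, 2.86], [-0.3, 2.09], [-1.38, 1.24], [0.06, 2.45], [-1.56, 4.7], [0.09, 2.05], [-2.69, 2.69]. Speed limits (rad/s): [2.57, 2.57, 3.14, 3.14, 3.14, 3.14, 3.14].

INTERFACE

Orientations are given as a rotation vector (axis times angle).
In Python, from bench import ctrl gives the robot as it stands. The module is installed in compiled form; this text tells all that it offers.
- The arm moves only by the shell command python3 -m handwheel 'ROWS' [FORCE]. ROWS is JSON, a list of rows, each a list of 7 numbers: the finger opening in m, from 0 to 0.087, then the shift along the tool's x, y, z in m, then the turn, a rotation vector about the tool's x, y, z in degrees. A call has 1 to 12 rows; each row shifts and turns the commanded pose from where the row before left it, along the tool's axes as they then stand; what a row does not reach is not made up. A row lasts 1/8 s, in which the tool goes at most 62.5 mm and 10.7 degrees, less where a joint would pass 70% of its speed; a pose out of reach is approached as far as the arm can. A call is refused whole if a number of a shift passes 0.0625 or a number of a turn 10.7, either way. A call with a gripper value outside its range is refused whole. The fingers move at their own pace and stop on an object; FORCE is the grip in N (left out, the last holds). Time passes only in rows, so rows that do not move let the fingers close. It gives the time, the measured TCP pose, the force, the opening and the grip force at its end, in the units of the state.
- ctrl.get_state(): the state, without advancing time (a new reading comes with each control period).
- ctrl.get_image(name): name is "scene" or "top" or "wrist"; returns (picture, depth): 480x640x3 uint8, blue, green, red; 480x640 float32, m along the optical axis (not along the pixel's ray), 0 where there is no reading.
- ctrl.camera_info(name): a dict with "intrinsics" (3x3 intrinsics, pixels), "R" (3x3) and "t" (3): a world point X has camera coordinates R X + t. Camera axes: x right, y down, z forward; pixel columns grow to the right and rows downward; lengths in m; the calibration is good to about 2 mm. A picture is of the moment at which its call begins: read the wrist's pose just before it. camera_info takes no time and is no camera call; for the wrist camera it gives the pose at the moment of the call.
- ctrl.close_job(): hands the job in; it is judged then, once.
The state is a dict: "time": time; "joint_positions": joint angles; "qd": joint speeds; "joint_torque": joint torques, N m; "position": TCP position; "tool_rot": TCP orientation; "ft_force": force on the tool from outside, world axes, zero at the start; "torque": the same for the moment, N m; "grip_width": opening from 0.0 (shut) to 1.0 (fully open); "grip_force": force on a finger pad.
Only numpy, scipy, OpenCV 4.12 (cv2) and the standard library are available. Lean on these libraries where they do the work, as an engineer would, in place of code of your own. Each camera call takes 0.05 s, during which the arm holds its last target. There are 200 camera calls.

TASK

Close up the small grey steel pinning chest with pushes of the fingertips: push both of its open drawers fully home, then lower the lid gently until it is fully shut, and last fold the slotted hasp at the lid's front edge down flat over the staple, ready for the padlock. The lid's front skirt hangs in front of the drawers and will not come down past an open one, so keep to this order. Do not let the lid slam, do not pull the drawers or the lid further open, and leave the padlock and everything else on the bench where it lies: nothing is picked up.

Things in the scene. Friction and masses are not known exactly. Their poses are not given: they have to be found in the camera images.
- chest: grey steel chest, fixed on the worktop, its front roughly towards the robot; origin under its middle; x axis from its front to its back, y to its own left, z up (the 'chest frame' below). Carcass 150 deep (x) x 270 wide (y) x 112 mm high: an open till on top under the lid, two drawers side by side below
- staple (a point): outer end of the staple, a fixed steel wire loop 4 mm thick that sticks straight out of the narrow front post between the drawers: at y 0, x -81 to -114 mm, z 53 to 75 mm in the chest frame
- drawer_left (a joint): drawer on the chest's own left (robot's left too), m out of the chest: 0 fully home, starts 0.02 to 0.05, slides to the chest's -x; stiff, needs 2 to 3 N and stays where it is left
- drawer_right (a joint): drawer on the chest's right, same as the left one
- drawer_left_face (a point): point on the left drawer's front face, 72 mm above the worktop, in the middle of its width; moves with it (shut: x -81, y +70.5 mm in the chest frame). The flat face is 117 mm wide, from z 12 to 88 mm; a bow pull 56 mm wide sticks out 19 mm, all of it below z 42 mm: the face above it is clear for pushing
- drawer_right_face (a point): the same point on the right drawer (shut: x -81, y -70.5 mm)
- lid (a joint): lid angle, rad: 0 fully shut (level), grows as it opens up and back; starts 1.1 to 1.4. A stiff hinge holds it where it is left; 2 to 5 N at the front edge moves it. The skirt along its front edge, 40 mm high, passes 4.5 mm in front of the shut drawers and overlaps their tops by 10 mm, so it lands on any drawer that stands out
- lid_hinge (a point): middle of the lid's hinge line, along the chest's rear top edge (x +78.5, z 114 mm in the chest frame); the hinge line is parallel to the chest's y
- lid_edge (a point): middle of the lid's free front edge, on its outer (upper) face: 166 mm from the hinge line, the outer face 4 mm outside the plane through the hinge line. The lid is 284 mm wide and a flat plate but for the skirts and the hasp
- hasp (a joint): hasp angle to the lid, rad: 0 hanging at right angles to the lid, flat down over the staple when the lid is shut; grows as it folds out and up (1.57 sticks straight out in the lid's plane); starts 1.7 to 2.2. A slightly stiff hinge keeps it where it is left; under 2 N moves it
- hasp_hinge (a point): middle of the hasp's hinge line, on the lid's front edge (lid shut: x -91.4, z 116 mm in the chest frame), parallel to the chest's y
- hasp_end (a point): free end of the hasp, 70 mm from its hinge. The hasp is a steel plate 34 mm wide, 2 mm thick, with a slot 11 mm wide from 35 to 62 mm off the hinge, through which the staple comes out 21 mm; the solid part between hinge and slot, above the staple, is the place to press it flat
- padlock: brass padlock, 68 x 45 x 19 mm, lying flat to the right of the chest's front; origin under its middle; stays where it is
- loose_cylinder: nickel lock cylinder, 44 x 72 x 17 mm, lying to the left of the chest's front; origin under its middle; stays where it is
- screwdriver: black screwdriver, 161 mm long, 25 mm thick, lying along the left side of the chest; origin under its middle; stays where it is
- mug: white spotted mug of coffee, 82 mm across, 91 mm high, behind the work; origin under its middle; stays where it is
- oil_can: oil can with a long spout, 63 x 77 mm, 179 mm high, behind the work; origin under its middle; stays where it is
- mortice_lock: grey mortice lock case, 180 x 102 x 20 mm, lying flat on the left; origin under its middle; stays where it is
- notebook: spiral notebook, 148 x 109 x 14 mm, on the right near the robot; origin under its middle; stays where it is
- pen: white and red marker pen, 135 mm long, on the right; origin under its middle; stays where it is

How it is judged:
On the way, in this order (a step that is already met when the one before it is completed fails the run):
1. both drawers are fully home (within 4 mm) (value of joint each of drawer_left, drawer_right below 0.004 m), for 0.2 s.
2. then the lid is fully shut (within 0.03 rad), the drawers still home (all of step 1 and value of joint lid below 0.03 rad), for 0.2 s.
3. then the hasp lies flat over the staple (within 0.15 rad) (all of step 2 and value of joint hasp below 0.15 rad), for 0.2 s.
At the end, for the whole second after the job is handed in: Both drawers within 4 mm of fully home, the lid within 0.03 rad of shut, the hasp within 0.15 rad of flat over the staple, and every loose thing within 30 mm of where it stood (all of step 3 and distance of each of padlock, loose_cylinder, screwdriver, mug, oil_can, mortice_lock, notebook, pen from where it was at the start of the episode below 0.03 m); the robot touches nothing.
It fails at once if the lid slams (closes faster than 2.5 rad/s) (velocity of joint lid below -2.5 rad/s).
It fails at once if a drawer is pulled further out (beyond 70 mm) or the lid raised further (beyond 1.55 rad) (value of joint any of drawer_left, drawer_right above 0.07 m or value of joint lid above 1.55 rad).
It fails at once if the padlock, the screwdriver or the cylinder is picked up (raised more than 20 mm) (height (world z) of any of padlock, screwdriver, loose_cylinder above 0.02 m).
It fails at once if something else on the bench is shifted more than 30 mm (distance of any of padlock, loose_cylinder, screwdriver, mug, oil_can, mortice_lock, notebook, pen from where it was at the start of the episode above 0.03 m).
It also fails if it takes over 61 s, if anything falls off the work surface, if the arm or the gripper's body presses on something with over 40 N, if the wrist force passes 120 N, or if a joint passes its speed limit or range.

## Working session

There is one attempt and no reset: what is moved stays moved. The work goes in short steps, Python scripts to look and compute and a shell command to move; the robot and the scene stay as the last step left them, time stands still between calls to the robot, and variables do not carry over. Pictures are saved under pics/ and viewed, at most 10 in all, crops included, and the job is handed in when it is done.

```bash
mkdir -p pics; cat > h.py <<'E'
import numpy as np, cv2
from bench import ctrl
from scipy.spatial.transform import Rotation as R
def grab(n,fn=None):
    ci=ctrl.camera_info(n); im,d=ctrl.get_image(n)
    if fn: cv2.imwrite('pics/'+fn,im)
    return im,d,ci
def pts(d,ci):
    K=np.array(ci['intrinsics']);Rm=np.array(ci['R']);t=np.array(ci['t'])
    v,u=np.mgrid[0:480,0:640]
    c=np.stack([(u-K[0,2])/K[0,0]*d,(v-K[1,2])/K[1,1]*d,d],-1)
    return (c-t)@Rm
E
python3 - <<'E'
from h import *
for n in('scene','top'):
    im,d,ci=grab(n,n+'0.png'); np.savez(n+'0.npz',im=im,d=d,P=pts(d,ci),**{k:np.array(ci[k]) for k in('intrinsics','R','t')})
    print(n,-np.array(ci['R']).T@ci['t'],np.array(ci['R'])[2])
s=ctrl.get_state();print(s)
E
```

```text
scene [-0.14104479  0.47941478  1.15559604] [ 0.50687798 -0.43460555 -0.74444122]
top [ 0.42921752 -0.13040062  1.29147808] [ 0.12447551  0.01675758 -0.99208116]
{'time': 0.1, 'joint_positions': array([-1.19990227,  0.32171355, -0.07011155,  1.45156316,  0.02257735,
        1.37079345, -0.05686588]), 'qd': array([-3.41361974e-04, -4.16101148e-03,  1.20992634e-03, -2.02799832e-03,
        7.79505270e-05, -5.94281074e-04, -9.91821076e-04]), 'joint_torque': array([-7.29595940e-04, -4.92574489e+01, -4.06234162e-01, -3.13397992e+01,
       -6.42161351e-02,  3.95780266e-02,  9.15599594e-05]), 'position': array([0.22687481, 0.6085884 , 0.22158892]), 'tool_rot': array([-5.57311913e-01, -3.09152218e+00,  2.62891666e-03]), 'ft_force': array([-0.49983255,  1.14235929,  0.00915217]), 'torque': array([ 0.07741313, -0.03470995, -0.01043354]), 'grip_force': 0.0, 'grip_width': 1.0009019368027796}
```

View pics/scene0.png

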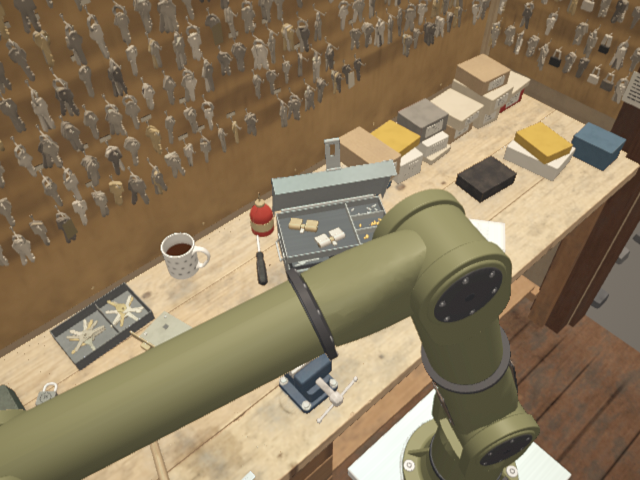

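View pics/top0.png

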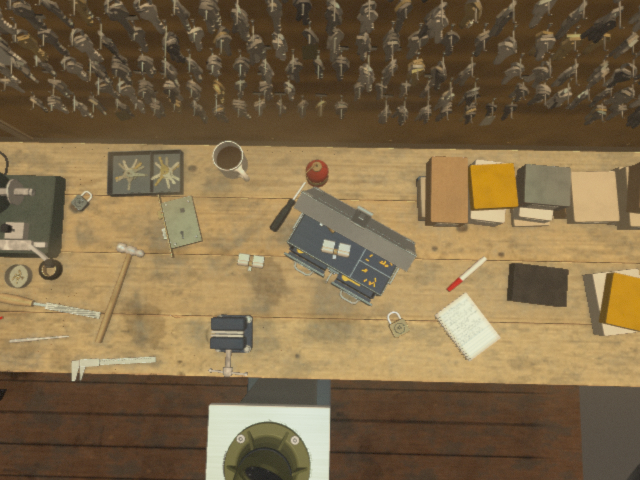

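```bash
python3 - <<'E'
from h import *
z=np.load('top0.npz');K,Rm,t=z['intrinsics'],z['R'],z['t']
for p in([0,0,0],[.227,.609,.22],[0.5,0,0]):
    c=Rm@p+t;q=K@c;print(p,q[:2]/q[2])
a=cv2.resize(z['im'][180:310,270:430],None,fx=5,fy=4.6,interpolation=cv2.INTER_CUBIC)
a=cv2.resize(z['im'][180:310,270:430],None,fx=4.5,fy=4.5,interpolation=cv2.INTER_CUBIC);cv2.imwrite('pics/c1.png',a)
P=z['P']
for v,u in [(460,268),(300,100),(230,300),(222,340),(205,420)]: print(u,v,P[v,u])
E
```

```text
[0, 0, 0] [267.48746966 465.60776091]
[0.227, 0.609, 0.22] [-15.69309895 384.49959202]
[0.5, 0, 0] [273.65491236 272.02100032]
268 460 [ 0.06152134 -0.01573775  0.14828276]
100 300 [0.41467447 0.46831694 0.00050334]
300 230 [ 0.6038183  -0.07288093  0.088136  ]
340 222 [ 0.59664118 -0.16802575  0.27001131]
420 205 [ 0.68034287 -0.38496274  0.05921737]
```

View pics/c1.png

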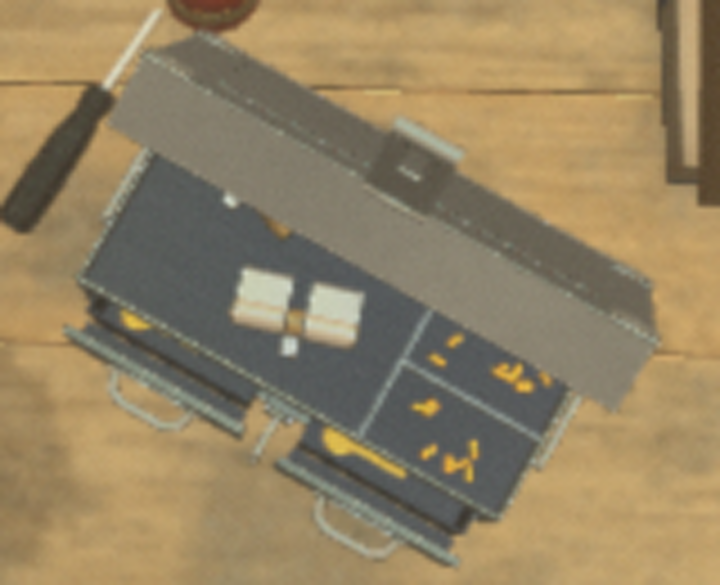

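```bash
cat >> h.py <<'E'
def ray(ci,u,v,z):
    K,Rm,t=[np.array(ci[k]) for k in('intrinsics','R','t')]
    d=Rm.T@np.linalg.inv(K)@[u,v,1];o=-Rm.T@t
    return o+d*(z-o[2])/d[2]
E
python3 - <<'E'
from h import *
z=np.load('top0.npz')
r=lambda a,b,h: ray(z,270+a/4.5-.4,180+b/4.5-.4,h)
FL,FR=r(80,283,.112),r(500,517,.112)
print(FL,FR,np.linalg.norm(FL-FR))
dy=(FL-FR)/np.linalg.norm(FL-FR);yaw=np.arctan2(-dy[0],dy[1]);print('yaw',np.degrees(yaw))
ex=np.array([np.cos(yaw),np.sin(yaw),0]);ey=np.array([-np.sin(yaw),np.cos(yaw),0])
O=(FL+FR)/2+.075*ex;O[2]=0;print('O',O)
T=lambda p:np.array([(p-O)@ex,(p-O)@ey,p[2]])
for n,a,b,h in[('staple',258,455,.064),('Ll',68,330,.088),('Lr',240,435,.088),('Rl',278,462,.088),('Rr',455,563,.088)]:
    print(n,T(r(a,b,h))*1000)
for f in('top','scene'):
    P=np.load(f+'0.npz')['P'];C=np.stack([(P-O)@ex,(P-O)@ey,P[...,2]],-1)*1000
    for y in(-90,-40,0,40,90):
        m=(abs(C[...,1]-y)<3)&(C[...,2]>30)&(C[...,2]<450)&(abs(C[...,0])<230)
        q=C[m];q=q[np.argsort(q[:,2])];print(f,y,[tuple(np.round(p[[0,2]]).astype(int)) for p in q[-60::2]])
E
```

```text
[ 0.56824164 -0.04327081  0.112     ] [ 0.44409985 -0.27641063  0.112     ] 0.26413132947156837
yaw -28.03431340471596
O [ 0.57237072 -0.19509074  0.        ]
staple [-1.08080170e+02  2.16528795e-02  6.40000000e+01]
Ll [-99.87546516 127.65577961  88.        ]
Lr [-104.1841682    14.06044167   88.        ]
Rl [-106.98330816  -11.84295436   88.        ]
Rr [-107.90885418 -124.78845072   88.        ]
top -90 [(np.int64(45), np.int64(214)), (np.int64(41), np.int64(226)), (np.int64(39), np.int64(232)), (np.int64(35), np.int64(243)), (np.int64(31), np.int64(253)), (np.int64(-10), np.int64(256)), (np.int64(-13), np.int64(259)), (np.int64(-12), np.int64(260)), (np.int64(28), np.int64(262)), (np.int64(-7), np.int64(262)), (np.int64(-7), np.int64(262)), (np.int64(0), np.int64(263)), (np.int64(1), np.int64(264)), (np.int64(-2), np.int64(264)), (np.int64(-3), np.int64(264)), (np.int64(-1), np.int64(265)), (np.int64(16), np.int64(265)), (np.int64(5), np.int64(265)), (np.int64(8), np.int64(266)), (np.int64(5), np.int64(267)), (np.int64(13), np.int64(267)), (np.int64(3), np.int64(267)), (np.int64(1
[... 7955 characters left out ...]
int64(52), np.int64(193)), (np.int64(53), np.int64(195)), (np.int64(50), np.int64(198)), (np.int64(-9), np.int64(259)), (np.int64(-8), np.int64(260)), (np.int64(-4), np.int64(261)), (np.int64(6), np.int64(261)), (np.int64(-2), np.int64(261)), (np.int64(7), np.int64(263)), (np.int64(9), np.int64(264)), (np.int64(5), np.int64(264)), (np.int64(4), np.int64(265)), (np.int64(0), np.int64(265)), (np.int64(17), np.int64(266)), (np.int64(9), np.int64(266)), (np.int64(6), np.int64(267)), (np.int64(18), np.int64(268)), (np.int64(16), np.int64(269)), (np.int64(12), np.int64(271)), (np.int64(17), np.int64(272)), (np.int64(19), np.int64(273)), (np.int64(26), np.int64(273)), (np.int64(23), np.int64(275))]
```

```bash
cat >> h.py <<'E'
yaw=np.radians(-28.03);O=np.array([.57237,-.19509,0])
A=R.from_euler('z',yaw).as_matrix()   # columns: chest axes
def C(p): return (np.asarray(p)-O)@A
def st():
    s=ctrl.get_state()
    Rt=R.from_rotvec(s['tool_rot']).as_matrix()
    G=A@np.diag([-1,1,-1.])
    print('t %.2f'%s['time'],'chest mm',np.round(C(s['position'])*1000,1),'F chest',np.round(s['ft_force']@A,1),
      'turn needed deg',np.round(np.degrees(R.from_matrix(Rt.T@G).as_rotvec()),1),'grip',round(s['grip_width'],2))
E
python3 -c "from h import *; st()"
python3 -m handwheel '[[0,0,0,0,0,0,7.4],[0,-0.0416,-0.031,0,0,0,0],[0,-0.0416,-0.031,0,0,0,0],[0,-0.0416,-0.031,0,0,0,0],[0,-0.0416,-0.031,0,0,0,0],[0,-0.0416,-0.031,0,0,0,0],[0,-0.0416,-0.031,0,0,0,0]]'
python3 -c "from h import *; st()"
```

```text
t 0.10 chest mm [-682.6  547.   221.6] F chest [-1.   0.8  0. ] turn needed deg [-0.1  0.   7.6] grip 1.0
time: 0.98
position: [0.3613, 0.3262, 0.2223]
tool_rot: [-0.756, -3.049, 0.0]
ft_force: [0.3, 0.6, -0.5]
grip_width: 0.291
grip_force: 0.0
t 0.97 chest mm [-431.3  361.   222.3] F chest [ 0.   0.7 -0.5] turn needed deg [-0.  -0.   0.2] grip 0.29
```

```bash
python3 -m handwheel '[[0,-0.039,-0.0415,0,0,0,0],[0,-0.039,-0.0415,0,0,0,0],[0,-0.039,-0.0415,0,0,0,0],[0,-0.039,-0.0415,0,0,0,0],[0,-0.039,-0.0415,0,0,0,0],[0,-0.039,-0.0415,0,0,0,0],[0,-0.038,-0.0415,0,0,0,0],[0,0,0,0,0,0,0]]' >/dev/null
python3 - <<'E'
from h import *
st()
im,d,ci=grab('top','top1.png')
P=pts(d,ci);Q=C(P)*1000
# loose things near chest front: anything 8..110 mm high in front region
m=(Q[...,0]>-260)&(Q[...,0]<-60)&(abs(Q[...,1])<230)&(Q[...,2]>8)&(Q[...,2]<200)
n,l,s,c=cv2.connectedComponentsWithStats(m.astype(np.uint8))
for i in range(1,n):
    if s[i,4]>15:q=Q[l==i];print(s[i,4],np.round(q.min(0)),np.round(q.max(0)))
E
```

```text
t 1.98 chest mm [-157.2   68.4  222.6] F chest [-0.2  0.6  0.2] turn needed deg [-0.1  0.  -0.3] grip 0.0
65 [-78. 104.  15.] [-60. 135. 116.]
1557 [-128. -134.    8.] [-60.  93. 119.]
238 [-148. -230.    8.] [ -87. -182.   26.]
```

```bash
python3 -m handwheel '[[0,0,0.001,0.052,0,0,0],[0,0,0,0.052,0,0,0],[0,0,0,0.052,0,0,0],[0,-0.02,0,0,0,0,0],[0,-0.02,0,0,0,0,0],[0,0,0,0,0,0,0]]' >/dev/null; python3 -c "from h import *; st()"
python3 -m handwheel '[[0,-0.01,0,0,0,0,0],[0,-0.008,0,0,0,0,0],[0,-0.004,0,0,0,0,0],[0,0,0,0,0,0,0]]' >/dev/null; python3 -c "from h import *; st()"
```

```text
t 2.77 chest mm [-119.7   75.2   66.1] F chest [-0.6 -0.6  1.2] turn needed deg [-0.  -0.   0.3] grip -0.0
t 3.27 chest mm [-97.2  74.   66.6] F chest [-1.2  1.   0.4] turn needed deg [0.  0.  0.2] grip 0.01
```

```bash
for i in 1 2; do python3 -m handwheel '[[0,-0.003,0,0,0,0,0],[0,0,0,0,0,0,0]]' >/dev/null; python3 -c "from h import *; st()"; done
```

```text
t 3.52 chest mm [-94.2  74.   66.7] F chest [-0.2  0.6  0.2] turn needed deg [0.  0.  0.2] grip 0.01
t 3.77 chest mm [-91.7  73.9  66.6] F chest [-3.4  0.1  1.8] turn needed deg [ 0.  -0.   0.2] grip 0.01
```

```bash
for i in 1 2; do python3 -m handwheel '[[0,-0.003,0,0,0,0,0],[0,0,0,0,0,0,0]]' >/dev/null; python3 -c "from h import *; st()"; done
```

```text
t 4.03 chest mm [-91.6  74.   66.2] F chest [-10.3  -0.8   7.3] turn needed deg [-0.  -0.4  0.2] grip 0.0
t 4.28 chest mm [-91.6  74.   65.7] F chest [-17.3  -1.4  12.8] turn needed deg [-0.1 -0.8  0.2] grip 0.01
```

```bash
python3 -m handwheel '[[0,0.04,0,0,0,0,0],[0,0.025,0,0,0,0,0],[0,0,-0.048,0,0,0,0],[0,0,-0.048,0,0,0,0],[0,0,-0.048,0,0,0,0],[0,-0.02,0,0,0,0,0],[0,0,0,0,0,0,0]]' >/dev/null; python3 -c "from h import *; st()"
python3 -m handwheel '[[0,-0.01,0,0,0,0,0],[0,-0.01,0,0,0,0,0],[0,-0.01,0,0,0,0,0],[0,0,0,0,0,0,0]]' >/dev/null; python3 -c "from h import *; st()"
```

```text
t 5.15 chest mm [-128.1  -71.    67.2] F chest [-1.6  0.4  0.1] turn needed deg [-0.   0.2  0.1] grip 0.0
t 5.65 chest mm [-98.8 -69.9  66.6] F chest [-0.2 -0.9 -0.5] turn needed deg [-0.   0.1  0.2] grip 0.0
```

```bash
python3 -m handwheel '[[0,-0.005,0,0,0,0,0],[0,-0.004,0,0,0,0,0],[0,0,0,0,0,0,0]]' >/dev/null; python3 -c "from h import *; st()"; python3 -m handwheel '[[0,-0.003,0,0,0,0,0],[0,-0.001,0,0,0,0,0],[0,0,0,0,0,0,0]]' >/dev/null; python3 -c "from h import *; st()"
```

```text
t 6.03 chest mm [-93.4 -70.   66. ] F chest [-7.1 -1.   5. ] turn needed deg [ 0.  -0.3  0.2] grip 0.01
t 6.40 chest mm [-93.4 -70.   65.3] F chest [-17.    0.6  12.4] turn needed deg [ 0.1 -0.8  0.2] grip 0.01
```

```bash
python3 -m handwheel '[[0,0.06,0,0,0,0,0],[0,0,-0.012,-0.06,0,0,0],[0,0,-0.012,-0.061,0,0,0],[0,0,-0.012,-0.061,0,0,0],[0,0,-0.012,-0.061,0,0,0],[0,0,0,0,0,0,0]]' >/dev/null; python3 - <<'E'
from h import *
st()
im,d,ci=grab('top','top2.png');Q=C(pts(d,ci))*1000
im,d,ci=grab('scene','s2.png');Q2=C(pts(d,ci))*1000
for q in(Q,Q2):
    for y in (50,100):
        m=(abs(q[...,1]-y)<3)&(q[...,2]>265)&(q[...,2]<285)&(abs(q[...,0])<60);print(y,np.round(q[m].mean(0)) if m.any() else None, m.sum(), np.round(q[m].max(0)) if m.any() else 0)
    m=(abs(q[...,1])<12)&(q[...,2]>310)&(q[...,2]<370)&(abs(q[...,0])<90);print(np.round(q[m].max(0)) if m.any() else 0)
E
```

```text
t 7.15 chest mm [-143.9 -119.1  314.6] F chest [-0.5 -0.7 -0.7] turn needed deg [0.2 0.6 0.1] grip 0.0
50 [ 15.  50. 269.] 31 [ 27.  53. 274.]
100 [ 15. 100. 270.] 31 [ 28. 103. 276.]
[ 46.  11. 350.]
50 [ 12.  50. 268.] 23 [ 24.  52. 276.]
100 [ 14. 100. 269.] 29 [ 26. 103. 277.]
[ 44.  12. 351.]
```

```bash
python3 -m handwheel '[[0,-0.056,0,0,0,0,0],[0,-0.056,0,0,0,0,0],[0,-0.056,0,0,0,0,0],[0,-0.056,0,0,0,0,0],[0,0,0,0,0,0,0]]' >/dev/null; python3 -c "from h import *; st()"
python3 -m handwheel '[[0,0,0,0.034,0,0,0],[0,0,0,0.034,0,0,0],[0,0,0,0,0,0,0]]' >/dev/null; python3 -c "from h import *; st()"
```

```text
t 7.88 chest mm [  79.  -116.6  301.3] F chest [-0.6  0.1 -0.4] turn needed deg [-0.4 -0.6  0.2] grip -0.0
t 8.25 chest mm [  74.4 -116.7  238.1] F chest [-0.6 -0.2  0.8] turn needed deg [ 0.1 -0.4  0.2] grip 0.01
```

```bash
python3 -m handwheel '[[0,0.015,0,-0.0045,0,0,0],[0,0.015,0,-0.0045,0,0,0],[0,0.014,0,0.0065,0,0,0],[0,0.014,0,0.0065,0,0,0],[0,0,0,0,0,0,0]]' >/dev/null; python3 -c "from h import *; st()"
python3 -m handwheel '[[0,0.011,0,0.0085,0,0,0],[0,0.011,0,0.0085,0,0,0],[0,0,0,0,0,0,0]]' >/dev/null; python3 -c "from h import *; st()"
```

```text
t 8.88 chest mm [  18.6 -117.9  239.7] F chest [0.5 0.5 0.7] turn needed deg [0.1 0.2 0.2] grip 0.01
t 9.25 chest mm [  -3.  -117.7  221.4] F chest [ 0.8 -0.5 -0.4] turn needed deg [0.1 0.  0.2] grip 0.01
```

```bash
cat >> h.py <<'E'
def lid():
    im,d,ci=grab('top');q=C(pts(d,ci))*1000
    m=(q[...,1]>40)&(q[...,1]<110)&(q[...,2]>125)&(q[...,2]<300)&(abs(q[...,0])<110)
    p=q[m];print('lid pts',len(p))
    for z0 in range(110,300,10):
        k=p[(abs(p[:,2]-z0)<5)]
        if len(k)>5: print(z0,np.round(np.percentile(k[:,0],[5,50,95])),end=' ')
    print()
E
python3 -c "from h import *; lid()"
```

```text
lid pts 1502
130 [66. 71. 75.] 140 [58. 62. 67.] 150 [49. 54. 58.] 160 [39. 44. 49.] 170 [30. 35. 40.] 180 [21. 26. 31.] 190 [12. 17. 22.] 200 [ 4.  8. 12.] 210 [-58.  -1.   4.] 220 [-58. -48.  -6.] 230 [-48. -38. -17.] 240 [-39. -31. -24.]
```

```bash
python3 -m handwheel '[[0,0.011,0,0.012,0,0,0],[0,0.011,0,0.013,0,0,0],[0,0.007,0,0.012,0,0,0],[0,0.007,0,0.012,0,0,0],[0,0.005,0,0.013,0,0,0],[0,0.004,0,0.013,0,0,0],[0,0,0,0,0,0,0]]' >/dev/null; python3 -c "from h import *; st()"
python3 -m handwheel '[[0,0.002,0,0.01,0,0,0],[0,0.002,0,0.01,0,0,0],[0,0,0,0,0,0,0]]' >/dev/null; python3 -c "from h import *; st()"
```

```text
t 10.18 chest mm [ -49.3 -118.   144.1] F chest [-0.2 -0.4 -1.2] turn needed deg [-0.  -0.2  0.2] grip 0.0
t 10.55 chest mm [ -52.8 -117.9  124.5] F chest [-0.7  0.5  0.1] turn needed deg [-0.  -0.1  0.2] grip 0.0
```

```bash
python3 -m handwheel '[[0,0,0,0.005,0,0,0],[0,0,0,0,0,0,0]]' >/dev/null; python3 -c "from h import *; st()"
```

```text
t 10.80 chest mm [ -52.1 -117.9  120.3] F chest [-0.3  0.9  0.1] turn needed deg [-0.  -0.   0.2] grip 0.01
```

```bash
for i in 1 2 ; do python3 -m handwheel '[[0,0,0,0.003,0,0,0],[0,0,0,0,0,0,0]]' >/dev/null; python3 -c "from h import *; st()";done
```

```text
t 11.05 chest mm [ -51.7 -117.9  118.4] F chest [-3.3 -0.7  7. ] turn needed deg [0.  0.  0.2] grip 0.01
t 11.30 chest mm [ -51.6 -117.9  118. ] F chest [-11.3  -0.   27.5] turn needed deg [ 0.2 -0.   0.2] grip 0.0
```

```bash
python3 -m handwheel '[[0,0,0,-0.05,0,0,0],[0,0,0,-0.05,0,0,0],[0,0,0,0,0,0,0]]' >/dev/null; python3 - <<'E'
from h import *
st()
for n in('top','scene'):
    im,d,ci=grab(n,n+'3.png');q=C(pts(d,ci))*1000
    m=(abs(q[...,1])<15)&(q[...,0]>-175)&(q[...,0]<-75)&(q[...,2]>80)&(q[...,2]<200)
    p=q[m];p=p[np.argsort(p[:,0])];print(n,np.round(p[::max(1,len(p)//20)]).astype(int).tolist())
    m=(q[...,1]>40)&(q[...,1]<110)&(abs(q[...,0])<75)&(q[...,2]>100)&(q[...,2]<140);p=q[m]
    if len(p)>10:print('lid slope',np.polyfit(p[:,0],p[:,2],1))
E
```

```text
t 11.68 chest mm [ -49.3 -118.2  218.2] F chest [ 0.8 -0.  -0.7] turn needed deg [0.1 0.4 0.2] grip 0.01
top [[-153, -10, 157], [-150, -11, 160], [-147, -12, 161], [-143, -13, 155], [-138, 12, 150], [-134, 9, 149], [-129, -10, 146], [-123, -5, 139], [-120, 8, 138], [-116, 7, 133], [-113, 6, 133], [-109, 0, 135], [-106, -1, 128], [-102, 4, 124], [-99, -3, 123], [-95, -9, 121], [-92, 10, 122], [-88, 14, 119], [-85, 13, 118], [-81, 1, 122], [-78, 6, 118]]
lid slope [1.29928587e-03 1.19428070e+02]
scene [[-156, -1, 165], [-152, 14, 162], [-151, -2, 163], [-149, 9, 164], [-147, 4, 164], [-131, 8, 147], [-123, 10, 141], [-118, 14, 137], [-113, 15, 134], [-106, 1, 130], [-100, -6, 125], [-95, 5, 122], [-91, 1, 121], [-89, -9, 119], [-88, 10, 123], [-87, 12, 86], [-86, 14, 104], [-84, 11, 97], [-81, 8, 119], [-79, -14, 120], [-77, -3, 118]]
lid slope [2.43719912e-03 1.19572149e+02]
```

```bash
python3 -m handwheel '[[0,0.023,0.04,0,0,0,0],[0,0.023,0.04,0,0,0,0],[0,0.022,0.038,0,0,0,0],[0,0,0,0.03,0,0,0],[0,0,0,0,0,0,0]]' >/dev/null; python3 -c "from h import *; st()"
python3 -m handwheel '[[0,0,0,0.02,0,0,0],[0,0,0,0.02,0,0,0],[0,0,0,0.015,0,0,0],[0,0,0,0.015,0,0,0],[0,0,0,0.015,0,0,0],[0,0,0,0,0,0,0]]' >/dev/null; python3 -c "from h import *; st()"
```

```text
t 12.40 chest mm [-123.    -0.4  181.7] F chest [ 0.3 -0.3  0.9] turn needed deg [-0.2 -0.3  0.2] grip 0.01
t 13.15 chest mm [-121.2   -0.6   98.3] F chest [ 0.1 -0.2 -0.2] turn needed deg [-0.1 -0.1  0.2] grip 0.01
```

```bash
python3 -m handwheel '[[0,-0.004,0,0.005,0,0,0],[0,-0.004,0,0.004,0,0,0],[0,-0.004,0,0,0,0,0],[0,-0.003,0,0,0,0,0],[0,0,0,0,0,0,0]]' >/dev/null; python3 -c "from h import *; st()"
python3 -m handwheel '[[0,-0.003,0,0,0,0,0],[0,0,0,0,0,0,0]]' >/dev/null; python3 -c "from h import *; st()"
```

```text
t 13.78 chest mm [-1.053e+02 -1.000e-01  9.050e+01] F chest [-1.3 -0.3 -0.9] turn needed deg [-0.  -0.   0.2] grip 0.01
t 14.03 chest mm [-1.048e+02 -1.000e-01  9.010e+01] F chest [-8.6  0.2  3.7] turn needed deg [-0.  -0.3  0.2] grip 0.0
```

```bash
python3 -m handwheel '[[0,-0.003,0,0,0,0,0],[0,0,0,0,0,0,0],[0,0,0,0,0,0,0]]' >/dev/null; python3 -c "from h import *; st()"
```

```text
t 14.40 chest mm [-104.6    0.    89.6] F chest [-14.4  -0.2   9.9] turn needed deg [ 0.  -0.7  0.2] grip 0.0
```

```bash
python3 -m handwheel '[[0,0.03,0,0,0,0,0],[0,0.04,0,0,0,0,0],[0,0,0,-0.06,0,0,0],[0,0.03,0,-0.05,0,0,0],[0,0.02,0.06,-0.02,0,0,0],[0,0,0.06,-0.02,0,0,0],[0,0,0.06,-0.02,0,0,0],[0,0,0.06,0,0,0,0],[0,0,0,0,0,0,0]]' >/dev/null; python3 - <<'E'
from h import *
st()
for n in('top','scene'):
    im,d,ci=grab(n);q=C(pts(d,ci))*1000
    if n=='top': cv2.imwrite('pics/c4.png',cv2.resize(im[140:350,150:500],None,fx=2.2,fy=2.2,interpolation=cv2.INTER_CUBIC))
    m=(abs(q[...,1])<15)&(q[...,0]>-175)&(q[...,0]<-75)&(q[...,2]>40)&(q[...,2]<200)
    p=q[m];p=p[np.argsort(p[:,2])];print(n,np.round(p[::max(1,len(p)//20)]).astype(int).tolist())
    m=(abs(q[...,1])<130)&(abs(q[...,0])<75)&(q[...,2]>100)&(q[...,2]<140);p=q[m]
    if len(p)>10:print('lid slope',np.polyfit(p[:,0],p[:,2],1))
    for a,b in((30,120),(-120,-30)):
        m=(q[...,1]>a)&(q[...,1]<b)&(q[...,0]<-70)&(q[...,0]>-130)&(q[...,2]>45)&(q[...,2]<70);print(m.sum(),np.round(np.median(q[m],0)) if m.any() else '')
E
```

```text
t 15.53 chest mm [-220.3  239.7  258.4] F chest [-0.8 -1.1 -1. ] turn needed deg [-0.   0.1  0.6] grip 0.0
top [[-96, -11, 46], [-95, 13, 50], [-95, -2, 54], [-93, -1, 57], [-110, 2, 71], [-97, 3, 74], [-94, 8, 80], [-91, 10, 115], [-90, 13, 116], [-90, 2, 118], [-92, 1, 118], [-90, -3, 119], [-91, 4, 120], [-80, -6, 120], [-88, 3, 120], [-80, 14, 121], [-79, -3, 122], [-76, 13, 122], [-78, -5, 122], [-82, -2, 123], [-79, 11, 124], [-81, -15, 125]]
lid slope [-1.72253224e-03  1.19295222e+02]
0 
0 
scene [[-90, 7, 43], [-99, -13, 51], [-98, -11, 54], [-95, 1, 58], [-90, 10, 62], [-111, 3, 66], [-93, -14, 71], [-94, 9, 75], [-93, -7, 80], [-95, 14, 85], [-91, -12, 91], [-96, -13, 97], [-95, 12, 102], [-93, 14, 108], [-92, 9, 113], [-88, 3, 117], [-94, -15, 119], [-92, -3, 120], [-80, -14, 121], [-89, 3, 123]]
lid slope [-1.28612762e-05  1.19610332e+02]
217 [-80.  75.  58.]
209 [-82. -74.  59.]
```

View pics/c4.png

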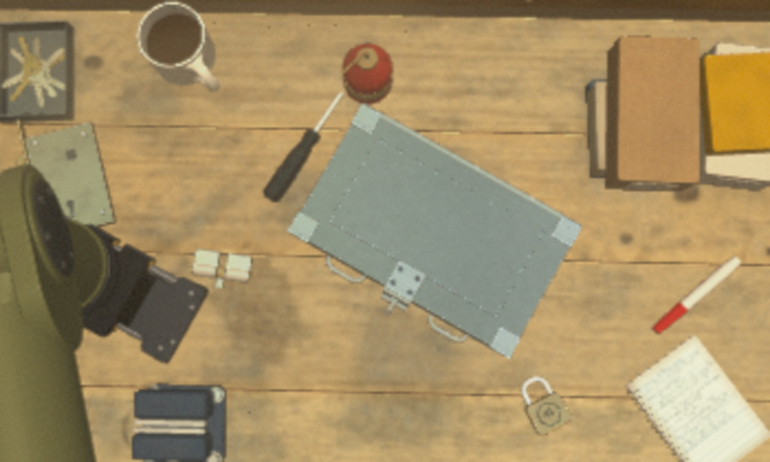

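The top picture shows the lid shut, with the hasp (403,285) hanging over the staple (392,305). The padlock, cylinder and screwdriver lie where they were, and the arm is clear. The depth readings agree: the lid is level, the hasp lies within about 0.06 rad of flat, and the drawer faces are at x −80 and −82 mm.

```bash
python3 -c "
from bench import ctrl
print(ctrl.close_job())"
```

```text
the job is handed in; nothing more can be done
None
```

The job is handed in (no verdict came back): by my last depth check both drawers were home, the lid shut and the hasp flat over the staple, with nothing else visibly moved, at about 15.6 s of the 61 s allowed.

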